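# Brake the idling grinder wheel with its lock pin and pin it

### The arm

A 6-joint arm with a two-finger parallel gripper is mounted at the origin on the work surface. World frame = base frame: x ahead of the robot, y to its left, z up, the work surface at z = 0. Lengths are in m, angles in degrees, forces in N, time in s.
With the tool pointing down it reaches from about 0.25 to 0.725 m from the base axis. Payload 9.7 kg.
Tool frame: the origin (TCP) lies on the centre line of the jaws, within the pads' length; the fingertips stand 14 mm ahead of it and the grasp point (between the pads) lies 5 mm behind it; z points along the fingers, y is the line along which they close (so a half turn about z gives the same grasp; the last joint's range is limited). The gripper opens to 85 mm and grips with 20 to 120 N. Pads are 22 mm wide; open, the fingers measure 114 mm over their backs; the gripper's body (76 mm by 85 mm) begins 54 mm behind the grasp point. The pads swing forward as they close: fully open they stand 13 mm farther back than shut.
Start: joints at [-64.229, 4.979, 10.078, 95.1, 0, 90], TCP at [0.239, -0.495, 0.245] pointing down, gripper open.
Joint ranges: [-179.16, 179.16], [-48.56, 103.87], [-65.8, 70.77], [-126.05, 130.52], [-82.76, 87.17], [-180, 180]. Speed limits (degrees/s): [127.2, 127.2, 147.25, 180, 180, 180].

### API

Orientations are given as [roll, pitch, yaw] about the fixed x, y, z axes, in that order (R = Rz(yaw) Ry(pitch) Rx(roll)).
In Python, from plant import bot, cams gives the robot as it stands. The module is installed in compiled form; this text tells all that it offers.
- The arm moves only by the tool jog_arm, never from a script. Its argument "commands" is a list that holds one entry, the list of rows, each a list of 7 numbers: the shift along the tool's x, y, z in units of 0.3 m (1.0 is 0.3 m), then the turn, a rotation vector about the tool's x, y, z in units of 90 degrees (1.0 is 90 degrees), then the closure, from 0 (fully open) to 1 (shut). In form: [[[tx, ty, tz, rx, ry, rz, jaw], ...]]. A call has 1 to 12 rows; each row is the pose to reach, as a shift and turn from the pose commanded when the call began, along the tool's axes at that moment; what a row does not reach only later rows make up. A row lasts 1/10 s, in which the tool goes at most 50 mm and 8.59 degrees, less where a joint would pass 70% of its speed; a pose out of reach is approached as far as the arm can. A call with a number of a shift or a turn outside -1 to 1 is refused whole. A call with a gripper value outside its range is refused whole. The fingers move at their own pace and stop on an object; "force" is the grip in N (left out, the last holds). Time passes only in rows, so rows that repeat a pose let the fingers close. It gives the time, the measured TCP pose, the force, the opening and the grip force at its end, in the units of the state.
- bot.sense(): the state, without advancing time (a new reading comes with each control period).
- cams.camera(name): name is "side" or "top"; returns the picture (480x640x3 uint8, blue, green, red); there is no depth.
- cams.camera_model(name): a dict with "mtx" (3x3 intrinsics, pixels), "origin" and "attitude" of the camera in the world. Camera axes: x right, y down, z forward; pixel columns grow to the right and rows downward; lengths in m; the calibration is good to about 2 mm. A picture is of the moment at which its call begins. camera_model takes no time and is no camera call.
- bot.close_job(): hands the job in; it is judged then, once.
The state is a dict: "clock": time; "joints": joint angles; "qvel": joint speeds; "effort": joint torques, N m; "position": TCP position; "tcp_rot": TCP orientation; "contact_force": force on the tool from outside, world axes, zero at the start; "ft_torque": the same for the moment, N m; "opening": finger opening in m; "finger_force": force on a finger pad.
Only numpy, scipy, OpenCV 4.12 (cv2) and the standard library are available. Lean on these libraries where they do the work, as an engineer would, in place of code of your own. Each camera call takes 0.05 s, during which the arm holds its last target. There are 200 camera calls.

### The job

The flat grinder's wheel is still idling round. Take the red-handled lock pin from its wooden stand, put it down through the slot of the yellow bracket and press its sprung foot gently on the wheel's face, as a brake, so that the wheel only creeps, well under half its idling speed, before the hole comes round; when the hole creeps under the slot and catches the foot, push the pin fully home so that it locks the wheel, and let go. Never jab or press hard on the wheel or the bracket, touch the wheel with nothing but the pin, and leave the other things on the bench alone.

Things in the scene. Friction and masses are not known exactly. Their poses are not given: they have to be found in the camera images.
- grinder: Green flat grinder, fixed: housing 300 (x) by 270 (y) by 70 mm high; origin at the centre of its underside, under the wheel's vertical axis, z up. A yellow bracket (50 mm wide in y, 10 mm thick, top 104 mm above the bench) reaches over the wheel from x = -135 to -50 mm and holds the slot. The hub nut at the wheel's centre rises to 102 mm above the bench.
- slot (a point): Centre of the bracket's slot, at the bracket's top face; axes as the grinder's. The slot is a through opening 26 mm long (along its x, towards the wheel's axis) and 14.5 mm wide (along its y), through the 10 mm bracket. The wheel's top face runs 14 mm below this point, its underside 26 mm below, the housing 34 mm below.
- spindle (a joint): Turn of the wheel about its vertical axis, rad, anticlockwise seen from above, unlimited, not wrapped; the hole is under the slot at pi plus whole turns. A weak slipping drive (0.2 N m, drag 0.167 N m per rad/s) idles it at about 1.2 rad/s; rubbing slows it in proportion, a rubbing drag of about 2.6 N at the hole's radius stalls it, and it picks up again at once when pressure is eased.
- wheel: Bare aluminium wheel, 200 mm across and 12 mm thick, turning level over the housing, top face 90 mm above the bench, with a red radial stripe that points to its one hole. Origin on the axis at the wheel's underside, x towards the hole.
- wheel_hole (a point): Centre of the wheel's hole at the wheel's top face, 78 mm from the axis (same radius as the slot). The hole is round, 16 mm across, goes right through and has 1 mm chamfers.
- pin: Loose upright lock pin, 230 g, 80 mm: red round handle 18 mm across and 46 mm tall on a dark collar 26 mm across, 4 mm thick; below it a steel shank, 12 mm across, 30 mm long, last 2 mm tapering to 9 mm. The shank is sprung: it gives up to 12 mm into the handle (1 N, then 0.5 N per mm). Origin at the centre of the collar's underside, z up along the pin. Home, the collar rests on the bracket.
- pin_tip (a point): Centre of the shank's foot: 30 mm below the pin's origin when the shank is not pressed in. With the pin home it is about 30 mm below the bracket's top, 4 mm past the wheel's underside.
- stand: Wooden block 80 by 70 by 38 mm, fixed to the bench, origin at the centre of its underside, with a 16 mm through hole at its centre in which the pin stands at the start, its collar on the block's top.
- tin: Bystander: closed tin, 66 mm across, 100 mm tall, origin at its foot.
- spanner: Bystander: steel spanner, 170 mm long, lying on the bench.
- abrasive: Bystander: red-brown abrasive block, 50 by 100 by 25 mm, origin at its underside.
There are look-alikes about, which are no part of the job. Several things have the shape of the pin; the one meant has the colours described above.

How it is judged (in metres and radians):
On the way, in this order (a step that is already met when the one before it is completed fails the run):
1. the pin's foot, through the slot and rubbing on the wheel's face, keeps the wheel creeping below 0.5 rad/s for 0.3 s (velocity of joint spindle between 0.02 and 0.5 rad/s and horizontal distance between pin_tip and slot below 0.014 m and z of pin_tip in the frame of slot between -0.0155 and -0.012 m), for 0.3 s.
2. the pin is home through the slot and the wheel's hole, and the wheel stands (z of pin in the frame of slot below 0.005 m and z of pin_tip in the frame of slot below -0.025 m and horizontal distance between pin and slot below 0.014 m and horizontal distance between pin_tip and wheel_hole below 0.005 m and velocity of joint spindle between -0.05 and 0.05 rad/s), for 0.2 s.
At the end, for the whole second after the job is handed in: The pin stands released and at rest in the bracket's slot, collar down on the bracket (within 5 mm), tilted less than 0.3 rad, its foot at least 25 mm below the bracket's top, in the wheel's hole (within 5 mm of its centre), and the wheel stands still (under 0.05 rad/s) (all of step 2 and angle between pin's own z axis and vertical below 0.3 rad and linear speed of pin below 0.01 m/s); the robot touches nothing.
It fails at once if the pin presses on the wheel with more than 15 N (contact force between pin and wheel above 15 N).
It fails at once if the pin is pressed on the grinder's bracket with more than 40 N (contact force between pin and grinder above 40 N).
It fails at once if the robot itself touches the wheel (contact force between any of the fingers, the arm and wheel above 0.5 N).
It fails at once if a bystander is moved by more than 20 mm (distance of any of tin, spanner, abrasive from where it was at the start of the episode above 0.02 m).
It also fails if it takes over 67 s, if anything falls off the work surface, if the arm or the gripper's body presses on something with over 40 N, if the wrist force passes 120 N, or if a joint passes its speed limit or range.

## Working session

There is one attempt and no reset: what is moved stays moved. The work goes in short steps, Python scripts to look and compute and a tool call to move; the robot and the scene stay as the last step left them, time stands still between calls to the robot, and variables do not carry over. Pictures are saved under pics/ and viewed, at most 10 in all, crops included, and the job is handed in when it is done.

Besides the shell and the picture viewer there is one more tool, called after "Emit:" as a command line: name --argument value ..., lists and objects as JSON in quotes. jog_arm: Moves the arm, as the interface text tells. Its arguments: {"type":"object","properties":{"commands":{"type":"array"},"force":{"type":"number"}},"required":["commands"]}

```bash
mkdir -p pics
cat > h.py <<'E'
import numpy as np, cv2
from plant import bot, cams
def snap(n,f=None):
    im=cams.camera(n)
    if f: cv2.imwrite('pics/'+f,im)
    return im
def model(n):
    m=cams.camera_model(n); return np.array(m['mtx']),np.array(m['origin']),m['attitude']
E
python3 - <<'E'
from h import *
for n in('side','top'):
    snap(n,n+'0.png'); print(cams.camera_model(n))
print(bot.sense())
E
```

```text
{'mtx': array([[433.57638312,   0.        , 318.23562373],
       [  0.        , 433.57638312, 236.00861097],
       [  0.        ,   0.        ,   1.        ]]), 'origin': array([ 0.48174863, -0.71986639,  0.71467525]), 'attitude': array([-1.29985502e+02,  5.53281534e-02, -5.90900707e+00])}
{'mtx': array([[529.42829514,   0.        , 319.46129799],
       [  0.        , 529.42829514, 240.97427091],
       [  0.        ,   0.        ,   1.        ]]), 'origin': array([0.3979867 , 0.02296319, 1.35919011]), 'attitude': array([-173.62109479,   -0.36987449,  -88.41760707])}
{'clock': 0.1, 'joints': array([-6.42284229e+01,  5.00862238e+00,  1.00382398e+01,  9.50990567e+01,
        1.09407735e-03,  9.00005236e+01]), 'qvel': array([-0.02095003, -0.04140228,  0.08228708,  0.05829363, -0.00204155,
        0.03860305]), 'effort': array([-4.17349693e-04, -5.21561587e+01,  4.65653980e+01,  1.60639366e-02,
        1.98984701e-06, -1.56647133e-06]), 'position': array([ 0.23905402, -0.49512178,  0.24464073]), 'tcp_rot': array([-1.79930561e+02, -1.09344195e-03,  2.57710521e+01]), 'contact_force': array([ 0.98934786, -0.28735195, -0.18315439]), 'ft_torque': array([ 0.02909879, -0.00794455,  0.05893294]), 'finger_force': 0.0, 'opening': 0.08541916914960386}
```

View pics/side0.png

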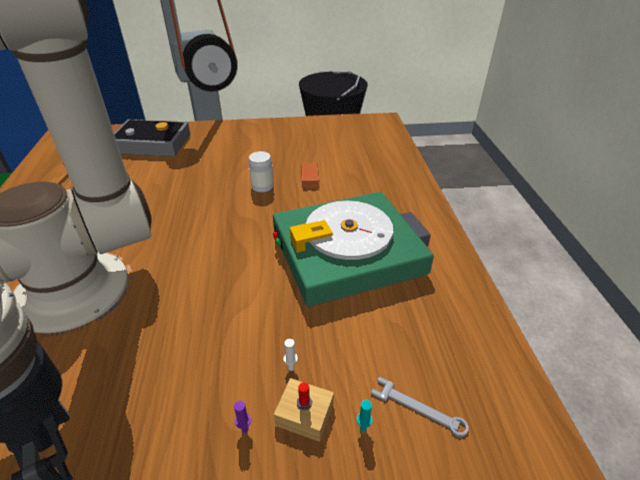

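View pics/top0.png

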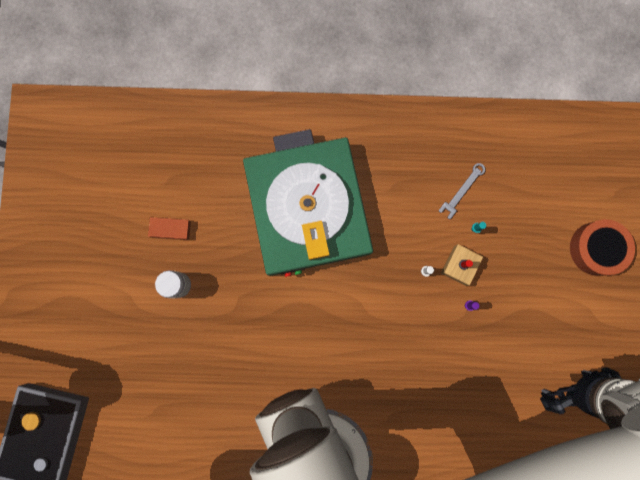

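Side view: red pin at (304,395) in the stand (305,410), with white, purple and teal look-alikes around it. The grinder's slot is at about (317,229). Top view: red handle (467,265), stand (463,265), slot (314,233), hub (308,203). Next I'll measure these.

```bash
cat >> h.py <<'E'
from scipy.spatial.transform import Rotation as Ro
def ray(n,uv):
    K,o,a=model(n); R=Ro.from_euler('xyz',a,degrees=True).as_matrix()
    d=R@np.linalg.solve(K,[uv[0],uv[1],1.]); return o,d/np.linalg.norm(d)
def onz(n,uv,z):
    o,d=ray(n,uv); return o+d*(z-o[2])/d[2]
def tri(u1,u2,n1='side',n2='top'):
    o1,d1=ray(n1,u1);o2,d2=ray(n2,u2)
    s=np.linalg.lstsq(np.c_[d1,-d2],o2-o1,rcond=None)[0]
    p,q=o1+d1*s[0],o2+d2*s[1]; return (p+q)/2,np.linalg.norm(p-q)
def hsv(im,lo,hi,box=None):
    m=cv2.inRange(cv2.cvtColor(im,cv2.COLOR_BGR2HSV),np.array(lo),np.array(hi))
    if box:
        k=np.zeros_like(m);x0,y0,x1,y1=box;k[y0:y1,x0:x1]=255;m&=k
    return m
def big(m,mode=cv2.RETR_EXTERNAL):
    c,_=cv2.findContours(m,mode,cv2.CHAIN_APPROX_NONE); return max(c,key=cv2.contourArea)
E
cat > m.py <<'E'
from h import *
S=cv2.imread('pics/side0.png');T=cv2.imread('pics/top0.png')
def rd(im,b): return hsv(im,(0,170,60),(6,255,255),b)|hsv(im,(174,170,60),(180,255,255),b)
for n,im,b in(('side',S,(285,370,325,415)),('top',T,(445,245,490,285))):
    c=big(rd(im,b)); print(n,'red',cv2.boundingRect(c),cv2.contourArea(c),c.reshape(-1,2).mean(0))
# stand (top)
m=hsv(T,(12,60,150),(28,190,255),(435,235,495,295)); c=big(m); r=cv2.minAreaRect(c); print('stand',r)
q=np.array([onz('top',p,.038)[:2] for p in cv2.boxPoints(r)]);print(q,q.mean(0),np.linalg.norm(np.diff(q,axis=0),axis=1))
for n,im,b in(('side',S,(280,210,345,260)),('top',T,(295,215,335,265))):
    m=hsv(im,(18,180,120),(32,255,255),b); c=big(m); r=cv2.minAreaRect(c)
    q=np.array([onz(n,p,.104)[:2] for p in cv2.boxPoints(r)]); print(n,'bracket',r,q.tolist(),q.mean(0),np.linalg.norm(np.diff(q,axis=0),axis=1))
    f=np.zeros_like(m);cv2.drawContours(f,[c],-1,255,-1); h=f&~m
    hc=big(h); M=cv2.moments(hc); uv=(M['m10']/M['m00'],M['m01']/M['m00']); print('slot',uv,cv2.boundingRect(hc),onz(n,uv,.104))
# wheel
m=hsv(T,(0,0,170),(180,40,255),(255,150,360,255)); c=cv2.convexHull(big(m)); e=cv2.fitEllipse(c); print('wheel',e,onz('top',e[0],.09))
g=hsv(T,(65,100,40),(90,255,255),(230,130,390,285)); c=cv2.convexHull(big(g)); r=cv2.minAreaRect(c)
q=np.array([onz('top',p,.07)[:2] for p in cv2.boxPoints(r)]); print('housing',q.tolist(),q.mean(0),np.linalg.norm(np.diff(q,axis=0),axis=1))
for nm,lo,hi,b in(('white',(0,0,170),(180,50,255),(415,255,440,285)),('purple',(125,80,40),(150,255,255),(455,290,490,320)),('teal',(85,100,60),(100,255,255),(460,210,495,240))):
    c=big(hsv(T,lo,hi,b)); u=c.reshape(-1,2).mean(0); print(nm,u,onz('top',u,.05))
E
cat > t.py <<'E'
from h import *
s4=np.hstack([cv2.resize(cv2.imread('pics/side0.png')[190:270,260:400],None,fx=4,fy=4,interpolation=cv2.INTER_CUBIC)])
s5=cv2.resize(cv2.imread('pics/top0.png')[220:310,410:500],None,fx=5,fy=5)[:320,:240]
cv2.imwrite('pics/c1.png',np.hstack([s4,s5]))
E
python3 m.py
python3 - <<'E'
from h import *
S=cv2.imread('pics/side0.png');T=cv2.imread('pics/top0.png')
f=lambda a:cv2.resize(a,(400,300),interpolation=cv2.INTER_CUBIC)
cv2.imwrite('pics/c1.png',np.vstack([np.hstack([f(S[200:260,275:355]),f(S[365:440,260:360])]),np.hstack([f(T[205:265,280:360]),f(T[220:310,400:520])])]))
E
```

```text
side red (299, 382, 10, 25) 188.0 [303.48148148 393.98148148]
top red (461, 260, 12, 8) 53.5 [466.7037037  263.59259259]
stand ((464.5, 259.5), (49.0, 59.0), 90.0)
[[ 0.56924524 -0.27186403]
 [ 0.57347474 -0.42067931]
 [ 0.45028127 -0.4195617 ]
 [ 0.4461837  -0.27227529]] [ 0.50979624 -0.34609508] [0.14887537 0.12319854 0.1473434 ]
side bracket ((311.45001220703125, 233.35003662109375), (25.61444854736328, 38.57978820800781), 71.56504821777344) [[0.49417878731970405, 0.04156011324161668], [0.5811780731527245, 0.07793173073380621], [0.5885583144050536, -0.010443301503644475], [0.5069000491806287, -0.041650510823428855]] [0.54270381 0.01684951] [0.09429618 0.08868266 0.08741832]
slot (317.0, 229.625) (313, 228, 9, 4) [0.55566415 0.02680666 0.104     ]
top bracket ((315.26922607421875, 239.84616088867188), (34.712554931640625, 20.592193603515625), 78.69007110595703) [[0.5761091621697626, 0.06213701844138991], [0.5872540907329131, 0.014092733302983839], [0.5059179069765201, -0.004313454961994149], [0.4949410071653309, 0.043411027146514944]] [0.54105554 0.02883183] [0.04932    0.08339282 0.04897059]
slot (313.78446115288216, 233.53132832080198) (310, 228, 9, 12) [0.55598674 0.03279065 0.104     ]
wheel ((306.77960205078125, 203.08636474609375), (80.98210144042969, 82.18505096435547), 91.0113525390625) [0.63183443 0.05207265 0.09      ]
housing [[0.7423759167682735, 0.2156567487077763], [0.8063696341305389, -0.04543236199598136], [0.5185386381222653, -0.11034678391341741], [0.4577620192131504, 0.14490326941907106]] [0.63126155 0.05119522] [0.26881726 0.29506027 0.26238595]
white [426.84375 270.40625] [ 0.4787585  -0.24926426  0.05      ]
purple [471.36363636 305.18181818] [ 0.39627154 -0.35929794  0.05      ]
teal [478.51515152 226.81818182] [ 0.59140531 -0.37804642  0.05      ]
```

View pics/c1.png

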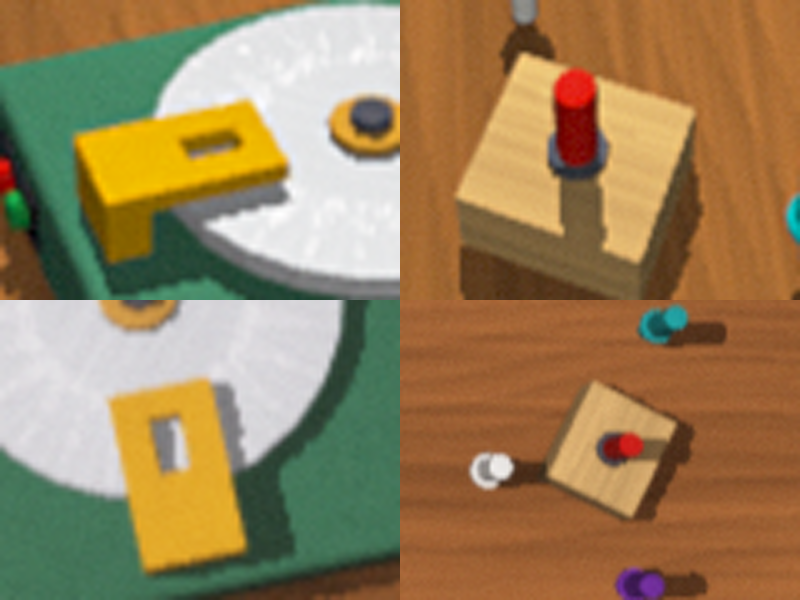

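The crops confirm the geometry: clear slot outline, upright red pin with its handle top at top-view (469,263) and side-view (304,385). I'll triangulate it and work out the first move.

```bash
cat >> h.py <<'E'
def go(target,yaw,s=None):
    """row numbers from the present pose to a tool-down pose with this yaw"""
    s=s or bot.sense(); R=Ro.from_euler('xyz',s['tcp_rot'],degrees=True)
    Rt=Ro.from_euler('xyz',[180,0,yaw],degrees=True)
    print('shift',np.round(R.inv().apply(np.array(target)-s['position'])/.3,4),'turn',np.round((R.inv()*Rt).as_rotvec(degrees=True)/90,4))
E
python3 - <<'E'
from h import *
S=cv2.imread('pics/side0.png');T=cv2.imread('pics/top0.png')
print(tri((304,385.5),(469,263.5)), onz('top',(469,263.5),.088), onz('side',(304,385.5),.088))
# collar
print('collar top',onz('top',(464.5,264.5),.042),'side',onz('side',(304.3,403.5),.042))
# stand corners from crop (eye): top view
q=np.array([onz('top',(400+(x)*.3-120,220+(y-300)*.3),.038)[:2] for x,y in((592,381),(678,425),(634,518),(548,473))]); print(q.tolist(),q.mean(0))
q=np.array([onz('side',(260+(x-400)*.25,365+y*.25),.038)[:2] for x,y in((523,52),(694,108),(640,262),(460,195))]); print(q.tolist(),q.mean(0))
# slot outline in side
q=np.array([onz('side',(275+x*.2-.4,200+y*.2-.4),.104)[:2] for x,y in((181,148),(232,129),(243,140),(190,160))]); print(q.mean(0))
go([.503,-.345,.15],12.7)
E
```

```text
(array([ 0.49662737, -0.3429688 ,  0.08776298]), np.float64(0.0014154218628161333)) [ 0.49590062 -0.34292975  0.088     ] [ 0.49732775 -0.34304445  0.088     ]
collar top [ 0.49662764 -0.34491433  0.042     ] side [ 0.49640752 -0.34816079  0.042     ]
[[0.5473023858739645, -0.32880904195096017], [0.51584085609823, -0.3935380031081216], [0.44514651645618364, -0.3601082398161859], [0.4769943433399709, -0.2956859298419552]] [ 0.49632103 -0.3445353 ]
[[0.4766751652633318, -0.29617432791701725], [0.54749048237777, -0.33031976441535443], [0.5176340894350717, -0.3939150408884948], [0.4475491371902165, -0.3587715831720468]] [ 0.49733722 -0.34479518]
[0.55592252 0.03101982]
shift [ 1.0099 -0.0677  0.3156] turn [-8.000e-04  1.000e-04  1.452e-01]
```

```bash
python3 -c "
from h import *
go([.4966,-.344,.15],12.7)"
```

```text
shift [ 0.9921 -0.08    0.3156] turn [-8.000e-04  1.000e-04  1.452e-01]
```

Emit:
jog_arm --commands '[[[0.15,-0.01,0.05,0,0,0.05,0.3],[0.3,-0.024,0.1,0,0,0.1,0.4],[0.45,-0.036,0.16,0,0,0.145,0.4],[0.6,-0.048,0.22,0,0,0.145,0.4],[0.75,-0.06,0.27,0,0,0.145,0.4],[0.9,-0.072,0.3,0,0,0.145,0.4],[0.992,-0.08,0.316,-0.001,0,0.145,0.4],[0.992,-0.08,0.316,-0.001,0,0.145,0.4],[0.992,-0.08,0.316,-0.001,0,0.145,0.4]]]' --force 60

```text
clock: 1.0
position: [0.4967, -0.3438, 0.1498]
tcp_rot: [180.0, 0.1, 12.8]
contact_force: [0.4, -0.3, 0.8]
opening: 0.0512
finger_force: 0.0
```

```bash
python3 -c "
from h import *
s=bot.sense();print(s['position'],s['tcp_rot'],s['opening'],s['clock'])
go([.4966,-.344,.063],12.7)
S=snap('side');T=snap('top')
f=lambda a:cv2.resize(a,(400,400),interpolation=cv2.INTER_CUBIC)
cv2.imwrite('pics/c2.png',np.hstack([f(S[320:440,244:364]),f(T[205:325,405:525])]))"
```

```text
[ 0.49673588 -0.34375952  0.14982533] [1.79962188e+02 5.40627369e-02 1.27994412e+01] 0.05119340801260999 1.0
shift [-0.0003  0.0005  0.2894] turn [0.0004 0.0006 0.0011]
```

View pics/c2.png

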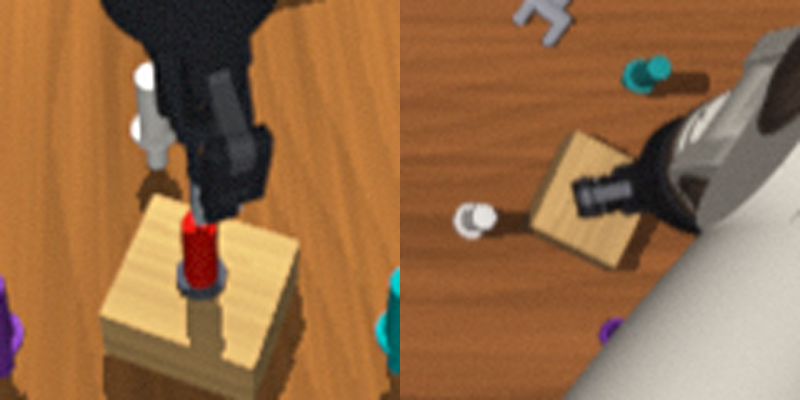

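The gripper sits over the handle (side crop about (200,215)). I'll descend and grip.

Emit:
jog_arm --commands '[[[0,0,0.1,0,0,0,0.4],[0,0,0.2,0,0,0,0.4],[0,0,0.289,0,0,0,0.4],[0,0,0.289,0,0,0,0.6],[0,0,0.289,0,0,0,1],[0,0,0.289,0,0,0,1],[0,0,0.289,0,0,0,1],[0,0,0.289,0,0,0,1]]]' --force 70

```text
clock: 1.9
position: [0.4972, -0.3451, 0.0655]
tcp_rot: [179.8, -0.1, 12.7]
contact_force: [-0.9, -1.1, 4.2]
opening: 0.0165
finger_force: 68.4
```

Emit:
jog_arm --commands '[[[0,0,-0.12,0,0,0,1],[0,0,-0.27,0,0,0,1],[0,0,-0.42,0,0,0,1],[0,0,-0.45,0,0,0,1],[0,0,-0.45,0,0,0,1]]]'

```text
clock: 2.4
position: [0.4975, -0.3447, 0.201]
tcp_rot: [179.7, -0.2, 12.7]
contact_force: [-0.0, 1.1, -2.9]
opening: 0.0163
finger_force: 68.8
```

```bash
python3 -c "
from h import *
s=bot.sense();print(s['position'],s['tcp_rot'],s['opening'],s['clock'],s['contact_force'])
go([.556,.032,.195],12.7)"
```

```text
[ 0.49747808 -0.34465769  0.20099871] [ 1.79748261e+02 -1.65378759e-01  1.27290281e+01] 0.01631057504699335 2.4 [-0.01818277  1.11907131 -2.88159383]
shift [ 0.4669 -1.1818  0.0162] turn [ 0.0028 -0.0018  0.0003]
```

Emit:
jog_arm --commands '[[[0.06,-0.15,0,0,0,0,1],[0.12,-0.3,0,0,0,0,1],[0.18,-0.45,0,0,0,0,1],[0.24,-0.6,0,0,0,0,1],[0.3,-0.75,0,0,0,0,1],[0.35,-0.9,0,0,0,0,1],[0.4,-1.0,0.01,0.002,0,0,1],[0.4,-1.0,0.01,0.002,0,0,1]]]'

```text
clock: 3.2
position: [0.5473, -0.0214, 0.1926]
tcp_rot: [-179.8, 0.2, 13.0]
contact_force: [-0.7, -1.2, -2.2]
opening: 0.0168
finger_force: 69.0
```

```bash
python3 -c "
from h import *
go([.556,.032,.195],12.7)"
```

```text
shift [ 0.0682 -0.1671 -0.0078] turn [-0.0022  0.0019  0.003 ]
```

Emit:
jog_arm --commands '[[[0.03,-0.08,0,0,0,0,1],[0.068,-0.167,0,0,0.001,0,1],[0.068,-0.167,0,0,0.001,0,1],[0.068,-0.167,0,0,0.001,0,1],[0.068,-0.167,0,0,0.001,0,1]]]'

```text
clock: 3.7
position: [0.5561, 0.0273, 0.1945]
tcp_rot: [-179.9, -0.0, 12.7]
contact_force: [-0.9, -0.1, -2.5]
opening: 0.0162
finger_force: 69.2
```

```bash
python3 -c "
from h import *
s=bot.sense();print(s['position'],s['tcp_rot'],s['opening'],s['clock'],s['contact_force'])
S=snap('side','s3.png');T=snap('top','t3.png')
f=lambda a:cv2.resize(a,(400,400),interpolation=cv2.INTER_CUBIC)
cv2.imwrite('pics/c3.png',np.hstack([f(S[160:260,270:370]),f(T[175:275,260:360])]))"
```

```text
[0.55613161 0.02732654 0.19447635] [-1.79912642e+02 -1.20317280e-02  1.26865090e+01] 0.01621932193139391 3.7 [-0.88046447 -0.14254786 -2.54414534]
```

View pics/c3.png

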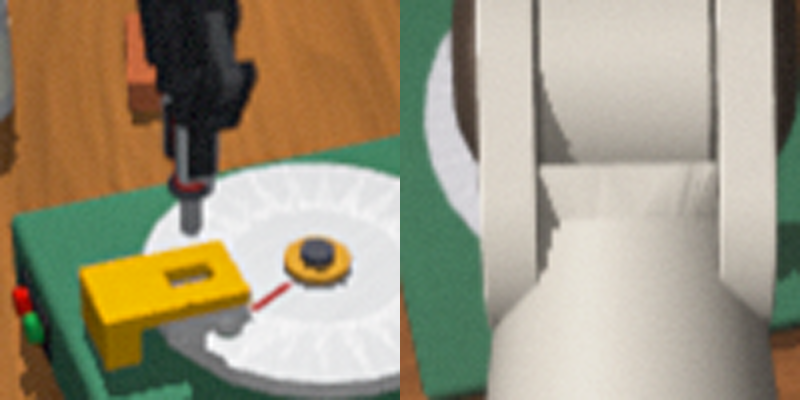

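Side crop: the pin hangs vertical with its foot at about px (318,218), and the slot is at about (317,229). The arm blocks the top view. I'll use the side camera for a relative fix, comparing the foot with the slot rim.

```bash
cat > rim.py <<'E'
from h import *
def rim(S):
    U=cv2.resize(S[200:260,280:350],None,fx=8,fy=8,interpolation=cv2.INTER_LINEAR)
    h=cv2.cvtColor(U,cv2.COLOR_BGR2HSV); 
    m=((h[...,2]>195)&(h[...,0]>15)&(h[...,0]<32)&(h[...,1]>150)).astype(np.uint8)*255
    cs,hi=cv2.findContours(m,cv2.RETR_CCOMP,cv2.CHAIN_APPROX_NONE)
    k=max([i for i in range(len(cs)) if hi[0][i][3]>=0],key=lambda i:cv2.contourArea(cs[i]))
    f=lambda c:((c.reshape(-1,2)+.5)/8-.5+[280,200])
    return f(cs[k]),f(cs[hi[0][k][3]]),m
if __name__=='__main__':
    S=cv2.imread('pics/side0.png'); S3=cv2.imread('pics/s3.png')
    for im in (S,S3):
        c,o,m=rim(im); 
        w=np.array([onz('side',p,.104)[:2] for p in c]).astype(np.float32); r=cv2.minAreaRect(w); print('rim',cv2.contourArea((c).astype(np.float32)),r)
        w=np.array([onz('side',p,.104)[:2] for p in o]).astype(np.float32); r=cv2.minAreaRect(w); print('out',r)
    f=lambda a:cv2.resize(a,(400,400),interpolation=cv2.INTER_NEAREST)
    cv2.imwrite('pics/c4.png',np.hstack([f(S3[195:245,295:345]),f(S[205:255,290:340])]))
E
python3 rim.py
```

```text
rim 50.6171875 ((0.5560047626495361, 0.03196568787097931), (0.027647629380226135, 0.016489285975694656), 12.498051643371582)
out ((0.5411797761917114, 0.028651773929595947), (0.08439184725284576, 0.051057953387498856), 13.787717819213867)
rim 50.359375 ((0.5559957027435303, 0.03191988170146942), (0.027634549885988235, 0.01630280166864395), 12.744556427001953)
out ((0.5412629246711731, 0.028535787016153336), (0.08445506542921066, 0.05108291655778885), 13.482131958007812)
```

View pics/c4.png

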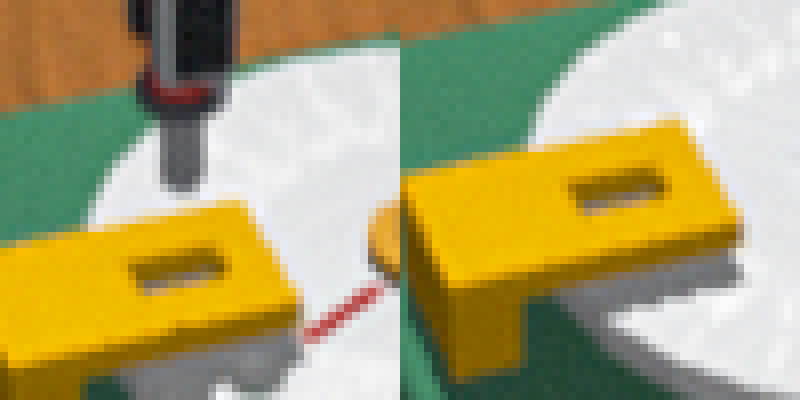

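Close crop: shank axis at px x≈317.4, foot's lower edge at y≈218.6, rim centre as measured. Rim and bracket outline agree on a slot at (0.556, 0.032). I'll compare the foot with where kinematics predicts it.

```bash
cat >> h.py <<'E'
def proj(n,P):
    K,o,a=model(n); R=Ro.from_euler('xyz',a,degrees=True).as_matrix()
    q=K@(R.T@(np.array(P)-o)); return q[:2]/q[2]
E
python3 - <<'E'
from h import *
p=bot.sense()['position']
print('pred foot edge',proj('side',p+[0,-.0045,-.0575]),'axis mid',proj('side',p+[0,0,-.045]),'collar low edge',proj('side',p+[0,-.013,-.0275]))
S=cv2.imread('pics/s3.png');g=cv2.cvtColor(S,cv2.COLOR_BGR2GRAY)
print(g[205:222,311:325])
go([.556,.0323,.17],12.7)
E
```

```text
pred foot edge [317.43476787 218.83210703] axis mid [317.21115433 212.99227726] collar low edge [317.81232772 210.04978427]
[[109  51  41  70  99 102  80  74  74  84  94  97 139 215]
 [106  50  43  48  70  81  78  70  58  54  67  94 153 238]
 [108  62  43  48  54  52  54  57  51  43  52  94 170 236]
 [112  91  60  47  47  52  48  47  46  46  77 141 208 233]
 [118 108  90  74  55  53  52  53  58 106 165 212 234 230]
 [114 111 128 138  86  77  81  75  91 150 230 236 232 229]
 [112 125 176 197 113  89  97  94 102 169 241 234 230 230]
 [126 173 229 221 117  91  96  91 100 171 243 238 233 230]
 [173 223 239 225 119  94  93  94  98 166 245 243 238 232]
 [220 234 236 221 120  87  96  90  95 165 239 240 235 235]
 [234 232 234 220 112  88  91  94  97 159 236 232 231 235]
 [233 232 235 220 115  84  94  86  92 167 236 232 229 232]
 [230 232 237 220 137  91  89  86 119 198 237 236 234 233]
 [229 230 232 229 193 145 115 119 165 236 240 238 240 241]
 [233 232 231 235 232 216 197 200 216 241 240 235 234 234]
 [232 233 233 234 237 236 231 228 226 220 219 204 201 195]
 [231 228 226 224 223 219 206 200 192 181 176 174 176 175]]
shift [ 0.0026 -0.0165  0.0833] turn [-0.001  -0.0007 -0.0005]
```

Foot matches kinematics to about 0.5 mm. I'll lower the foot into the slot in steps, staying above the wheel.

Emit:
jog_arm --commands '[[[0.002,-0.015,0.04,-0.001,-0.001,0,1],[0.002,-0.015,0.08,-0.001,-0.001,0,1],[0.002,-0.015,0.1,-0.001,-0.001,0,1],[0.002,-0.015,0.1,-0.001,-0.001,0,1],[0.002,-0.015,0.115,-0.001,-0.001,0,1],[0.002,-0.015,0.125,-0.001,-0.001,0,1],[0.002,-0.015,0.125,-0.001,-0.001,0,1]]]'

```text
clock: 4.5
position: [0.5561, 0.0328, 0.1576]
tcp_rot: [-180.0, 0.0, 12.7]
contact_force: [-0.6, -0.8, -2.0]
opening: 0.0165
finger_force: 69.2
```

```bash
cat > ang.py <<'E'
from h import *
C=np.array([.6321,.0496])  # refined below: slot + 78 mm along 12.7 deg
def ang(S):
    """hole angle in the grinder frame, deg, from the red stripe (180 = under the slot)"""
    m=hsv(S,(0,90,90),(8,255,255),(300,185,400,275))|hsv(S,(172,90,90),(180,255,255),(300,185,400,275))
    P=np.argwhere(m)[:,::-1]
    w=np.array([onz('side',p,.09)[:2] for p in P])-C if len(P) else np.zeros((0,2))
    r=np.linalg.norm(w,axis=1) if len(P) else np.zeros(0); w=w[(r>.02)&(r<.07)]
    if len(w)<4: return None,len(w)
    c=w.mean(0); return (np.degrees(np.arctan2(c[1],c[0]))-12.7)%360,len(w)
E
python3 - <<'E'
from ang import *
s=bot.sense();print(s['position'],s['tcp_rot'],s['clock'],s['contact_force'])
for f in('side0','s3'):print(f,ang(cv2.imread('pics/%s.png'%f)))
S=snap('side','s5.png');print(ang(S))
go([.5557,.032,.1525],12.7)
E
```

```text
[0.55609542 0.03277147 0.15762973] [-1.79995596e+02  5.39767350e-03  1.27209227e+01] 4.5 [-0.62170115 -0.83579843 -1.96567336]
side0 (np.float64(317.5992065814751), 13)
s3 (np.float64(206.4585059217855), 15)
(np.float64(263.13167321936623), 13)
shift [-0.0021  0.0023  0.018 ] turn [-0.     -0.0001  0.0002]
```

Foot is 4 mm into the slot, no side force. The wheel reads 1.2 rad/s with the hole at 263°. I'll press lightly now, well before the hole returns.

Emit:
jog_arm --commands '[[[-0.001,0.002,0.015,0,0,0,1],[-0.001,0.002,0.028,0,0,0,1],[-0.001,0.002,0.036,0,0,0,1],[-0.001,0.002,0.042,0,0,0,1],[-0.001,0.002,0.042,0,0,0,1]]]'

```text
clock: 5.05
position: [0.5561, 0.032, 0.1453]
tcp_rot: [180.0, -0.0, 12.7]
contact_force: [-0.3, -1.7, 0.0]
opening: 0.0165
finger_force: 69.2
```

```bash
cat > w.py <<'E'
from ang import *
def once():
    s=bot.sense(); a=ang(snap('side')); return s['clock'],a
s=bot.sense(); print(s['clock'],s['position'],s['contact_force'],s['tcp_rot'])
L=[once() for _ in range(7)]
print([(round(float(t),2),round(float(a[0]),1) if a[0] is not None else None,a[1]) for t,a in L])
v=[(t,a[0]) for t,a in L if a[0] is not None]
if len(v)>2:
    t,a=np.array(v).T; print('rad/s',np.polyfit(t,np.unwrap(np.radians(a)),1)[0])
s=bot.sense(); print(s['contact_force'])
E
python3 w.py
```

```text
5.05 [0.55610959 0.03201909 0.1453464 ] [-0.26846579 -1.67012893  0.00983358] [ 1.79979254e+02 -2.35580917e-02  1.27177721e+01]
[(5.05, 296.4, 13), (5.1, 297.9, 15), (5.15, 300.1, 12), (5.2, 302.4, 11), (5.25, 304.4, 13), (5.3, 306.4, 15), (5.35, 308.0, 13)]
rad/s 0.6975761820734581
[-0.65541275 -1.07528556  0.63718776]
```

Contact brakes the wheel to 0.70 rad/s. Going 2.7 mm deeper should give roughly 0.37.

Emit:
jog_arm --commands '[[[0,0,0.005,0,0,0,1],[0,0,0.009,0,0,0,1],[0,0,0.009,0,0,0,1]]]'

```text
clock: 5.7
position: [0.556, 0.0321, 0.1425]
tcp_rot: [180.0, -0.0, 12.7]
contact_force: [-0.2, -2.6, 1.5]
opening: 0.0161
finger_force: 69.2
```

```bash
python3 w.py
```

```text
5.7 [0.55602377 0.03205244 0.1425078 ] [-0.22741686 -2.63238674  1.48497836] [ 1.79989481e+02 -8.37967835e-03  1.27169841e+01]
[(5.7, 316.2, 12), (5.75, 317.7, 12), (5.8, 318.1, 11), (5.85, 320.2, 13), (5.9, 321.7, 13), (5.95, 322.7, 12), (6.0, 324.0, 13)]
rad/s 0.4619575822595608
[-0.04219724 -2.01716985  2.63361535]
```

Emit:
jog_arm --commands '[[[0,0,0.004,0,0,0,1],[0,0,0.004,0,0,0,1],[0,0,0.004,0,0,0,1]]]'

```text
clock: 6.35
position: [0.556, 0.0321, 0.1415]
tcp_rot: [180.0, -0.0, 12.7]
contact_force: [1.4, -1.6, 3.1]
opening: 0.0161
finger_force: 69.3
```

```bash
python3 w.py
```

```text
6.35 [0.55604549 0.03211302 0.14146232] [ 1.35188088 -1.64459363  3.1394742 ] [ 1.79996546e+02 -1.38358854e-02  1.27190574e+01]
[(6.35, 326.3, 14), (6.4, 330.5, 13), (6.45, 330.7, 14), (6.5, 331.3, 14), (6.55, 332.4, 14), (6.6, 332.5, 14), (6.65, 333.4, 13)]
rad/s 0.3367520626513957
[ 0.39533258 -2.47056789  1.9182043 ]
```

Creeping at about 0.33 rad/s. I'll hold this pressure while the hole comes round (about 11 s away).

Emit:
jog_arm --commands '[[[0,0,0,0,0,0,1],[0,0,0,0,0,0,1],[0,0,0,0,0,0,1],[0,0,0,0,0,0,1],[0,0,0,0,0,0,1],[0,0,0,0,0,0,1],[0,0,0,0,0,0,1],[0,0,0,0,0,0,1],[0,0,0,0,0,0,1],[0,0,0,0,0,0,1],[0,0,0,0,0,0,1],[0,0,0,0,0,0,1]]]'

```text
clock: 7.9
position: [0.556, 0.0321, 0.1414]
tcp_rot: [-180.0, -0.0, 12.7]
contact_force: [1.2, -3.1, 2.1]
opening: 0.0166
finger_force: 69.3
```

Emit:
jog_arm --commands '[[[0,0,0,0,0,0,1],[0,0,0,0,0,0,1],[0,0,0,0,0,0,1],[0,0,0,0,0,0,1],[0,0,0,0,0,0,1],[0,0,0,0,0,0,1],[0,0,0,0,0,0,1],[0,0,0,0,0,0,1],[0,0,0,0,0,0,1],[0,0,0,0,0,0,1],[0,0,0,0,0,0,1],[0,0,0,0,0,0,1]]]'

```text
clock: 9.1
position: [0.556, 0.0322, 0.1414]
tcp_rot: [-180.0, -0.0, 12.7]
contact_force: [0.7, -2.2, 2.9]
opening: 0.0166
finger_force: 69.3
```

Emit:
jog_arm --commands '[[[0,0,0,0,0,0,1],[0,0,0,0,0,0,1],[0,0,0,0,0,0,1],[0,0,0,0,0,0,1],[0,0,0,0,0,0,1],[0,0,0,0,0,0,1],[0,0,0,0,0,0,1],[0,0,0,0,0,0,1],[0,0,0,0,0,0,1],[0,0,0,0,0,0,1],[0,0,0,0,0,0,1],[0,0,0,0,0,0,1]]]'

```text
clock: 10.3
position: [0.556, 0.0321, 0.1414]
tcp_rot: [180.0, -0.0, 12.7]
contact_force: [0.2, -3.2, 3.1]
opening: 0.0162
finger_force: 69.3
```

Emit:
jog_arm --commands '[[[0,0,0,0,0,0,1],[0,0,0,0,0,0,1],[0,0,0,0,0,0,1],[0,0,0,0,0,0,1],[0,0,0,0,0,0,1],[0,0,0,0,0,0,1],[0,0,0,0,0,0,1],[0,0,0,0,0,0,1],[0,0,0,0,0,0,1],[0,0,0,0,0,0,1],[0,0,0,0,0,0,1],[0,0,0,0,0,0,1]]]'

```text
clock: 11.5
position: [0.556, 0.0321, 0.1414]
tcp_rot: [180.0, -0.0, 12.7]
contact_force: [0.9, -1.5, 1.9]
opening: 0.0164
finger_force: 69.3
```

```bash
python3 w.py
```

```text
11.5 [0.55602856 0.03214067 0.14144864] [ 0.92609208 -1.54674644  1.89126197] [ 1.79999815e+02 -1.37225048e-02  1.27235955e+01]
[(11.5, 42.8, 14), (11.55, 51.8, 14), (11.6, 51.7, 15), (11.65, 51.8, 15), (11.7, 53.5, 14), (11.75, 46.8, 12), (11.8, 55.0, 14)]
rad/s 0.3560781757681632
[ 0.69529433 -2.43748039  1.93038654]
```

Emit:
jog_arm --commands '[[[0,0,0,0,0,0,1],[0,0,0,0,0,0,1],[0,0,0,0,0,0,1],[0,0,0,0,0,0,1],[0,0,0,0,0,0,1],[0,0,0,0,0,0,1],[0,0,0,0,0,0,1],[0,0,0,0,0,0,1],[0,0,0,0,0,0,1],[0,0,0,0,0,0,1],[0,0,0,0,0,0,1],[0,0,0,0,0,0,1]]]'

```text
clock: 13.05
position: [0.556, 0.0321, 0.1414]
tcp_rot: [-180.0, -0.0, 12.7]
contact_force: [0.6, -2.2, 2.6]
opening: 0.0165
finger_force: 69.3
```

Emit:
jog_arm --commands '[[[0,0,0,0,0,0,1],[0,0,0,0,0,0,1],[0,0,0,0,0,0,1],[0,0,0,0,0,0,1],[0,0,0,0,0,0,1],[0,0,0,0,0,0,1],[0,0,0,0,0,0,1],[0,0,0,0,0,0,1],[0,0,0,0,0,0,1],[0,0,0,0,0,0,1],[0,0,0,0,0,0,1],[0,0,0,0,0,0,1]]]'

```text
clock: 14.25
position: [0.556, 0.0321, 0.1414]
tcp_rot: [-180.0, -0.0, 12.7]
contact_force: [0.5, -2.9, 2.4]
opening: 0.0166
finger_force: 69.3
```

Emit:
jog_arm --commands '[[[0,0,0,0,0,0,1],[0,0,0,0,0,0,1],[0,0,0,0,0,0,1],[0,0,0,0,0,0,1],[0,0,0,0,0,0,1],[0,0,0,0,0,0,1],[0,0,0,0,0,0,1],[0,0,0,0,0,0,1],[0,0,0,0,0,0,1],[0,0,0,0,0,0,1],[0,0,0,0,0,0,1],[0,0,0,0,0,0,1]]]'

```text
clock: 15.45
position: [0.556, 0.0321, 0.1414]
tcp_rot: [-180.0, -0.0, 12.7]
contact_force: [0.1, -2.3, 3.2]
opening: 0.0165
finger_force: 69.3
```

Emit:
jog_arm --commands '[[[0,0,0,0,0,0,1],[0,0,0,0,0,0,1],[0,0,0,0,0,0,1],[0,0,0,0,0,0,1],[0,0,0,0,0,0,1],[0,0,0,0,0,0,1],[0,0,0,0,0,0,1],[0,0,0,0,0,0,1],[0,0,0,0,0,0,1],[0,0,0,0,0,0,1],[0,0,0,0,0,0,1],[0,0,0,0,0,0,1]]]'

```text
clock: 16.65
position: [0.556, 0.0322, 0.1414]
tcp_rot: [-180.0, -0.0, 12.7]
contact_force: [0.3, -2.2, 1.8]
opening: 0.0164
finger_force: 69.3
```

```bash
python3 w.py
```

```text
16.65 [0.55600745 0.03216253 0.14143027] [ 0.33163475 -2.17566753  1.78494679] [-1.79996506e+02 -9.62254537e-03  1.27218462e+01]
[(16.65, 109.5, 14), (16.7, 111.2, 14), (16.75, 105.3, 14), (16.8, 105.3, 14), (16.85, 117.0, 14), (16.9, 115.5, 11), (16.95, 112.7, 15)]
rad/s 0.37250157985201166
[ 0.70882109 -1.86699587  2.39826427]
```

Emit:
jog_arm --commands '[[[0,0,0,0,0,0,1],[0,0,0,0,0,0,1],[0,0,0,0,0,0,1],[0,0,0,0,0,0,1],[0,0,0,0,0,0,1],[0,0,0,0,0,0,1],[0,0,0,0,0,0,1],[0,0,0,0,0,0,1],[0,0,0,0,0,0,1],[0,0,0,0,0,0,1],[0,0,0,0,0,0,1],[0,0,0,0,0,0,1]]]'

```text
clock: 18.2
position: [0.556, 0.0321, 0.1414]
tcp_rot: [-180.0, -0.0, 12.7]
contact_force: [-0.1, -2.1, 0.9]
opening: 0.0164
finger_force: 69.3
```

Emit:
jog_arm --commands '[[[0,0,0,0,0,0,1],[0,0,0,0,0,0,1],[0,0,0,0,0,0,1],[0,0,0,0,0,0,1],[0,0,0,0,0,0,1],[0,0,0,0,0,0,1],[0,0,0,0,0,0,1],[0,0,0,0,0,0,1],[0,0,0,0,0,0,1],[0,0,0,0,0,0,1],[0,0,0,0,0,0,1],[0,0,0,0,0,0,1]]]'

```text
clock: 19.4
position: [0.556, 0.0321, 0.1414]
tcp_rot: [-180.0, -0.0, 12.7]
contact_force: [1.1, -2.8, 2.3]
opening: 0.0164
finger_force: 69.3
```

Emit:
jog_arm --commands '[[[0,0,0,0,0,0,1],[0,0,0,0,0,0,1],[0,0,0,0,0,0,1],[0,0,0,0,0,0,1],[0,0,0,0,0,0,1],[0,0,0,0,0,0,1],[0,0,0,0,0,0,1],[0,0,0,0,0,0,1],[0,0,0,0,0,0,1],[0,0,0,0,0,0,1],[0,0,0,0,0,0,1],[0,0,0,0,0,0,1]]]'

```text
clock: 20.6
position: [0.556, 0.0321, 0.1414]
tcp_rot: [180.0, -0.0, 12.7]
contact_force: [1.3, -1.8, 1.9]
opening: 0.0165
finger_force: 69.3
```

```bash
python3 w.py
```

```text
20.6 [0.55601853 0.03213385 0.14143513] [ 1.30361744 -1.79880441  1.86819558] [ 1.79999784e+02 -1.01233142e-02  1.27220960e+01]
[(20.6, 149.6, 12), (20.65, 149.6, 12), (20.7, 148.8, 10), (20.75, 150.6, 11), (20.8, 151.5, 12), (20.85, 151.8, 12), (20.9, 152.5, 11)]
rad/s 0.19858169889839242
[ 0.15456873 -1.78905179  1.89044927]
```

Emit:
jog_arm --commands '[[[0,0,0,0,0,0,1],[0,0,0,0,0,0,1],[0,0,0,0,0,0,1],[0,0,0,0,0,0,1],[0,0,0,0,0,0,1],[0,0,0,0,0,0,1],[0,0,0,0,0,0,1],[0,0,0,0,0,0,1],[0,0,0,0,0,0,1],[0,0,0,0,0,0,1],[0,0,0,0,0,0,1],[0,0,0,0,0,0,1]]]'

```text
clock: 22.15
position: [0.556, 0.0322, 0.1414]
tcp_rot: [-180.0, -0.0, 12.7]
contact_force: [0.2, -0.8, 2.7]
opening: 0.0164
finger_force: 69.3
```

Emit:
jog_arm --commands '[[[0,0,0,0,0,0,1],[0,0,0,0,0,0,1],[0,0,0,0,0,0,1],[0,0,0,0,0,0,1],[0,0,0,0,0,0,1],[0,0,0,0,0,0,1],[0,0,0,0,0,0,1],[0,0,0,0,0,0,1],[0,0,0,0,0,0,1],[0,0,0,0,0,0,1]]]'

```text
clock: 23.15
position: [0.5559, 0.0321, 0.1409]
tcp_rot: [-180.0, 0.0, 12.7]
contact_force: [2.1, -2.6, -1.7]
opening: 0.0166
finger_force: 69.9
```

```bash
python3 w.py
```

```text
23.15 [0.55585871 0.03208925 0.14092389] [ 2.12776239 -2.60496477 -1.74516644] [-1.79999887e+02  3.32296089e-02  1.27224067e+01]
[(23.15, 176.3, 10), (23.2, 175.5, 9), (23.25, 174.6, 8), (23.3, 179.4, 7), (23.35, 174.6, 8), (23.4, 174.6, 8), (23.45, 174.6, 8)]
rad/s -0.0862942238842692
[ 1.7647358  -2.44709502 -3.2784251 ]
```

Caught: the wheel has stopped near 176° and the spring force is gone. I'll push the pin home gently.

Emit:
jog_arm --commands '[[[0,0,0.006,0,0,0,1],[0,0,0.012,0,0,0,1],[0,0,0.018,0,0,0,1],[0,0,0.023,0,0,0,1],[0,0,0.028,0,0,0,1],[0,0,0.028,0,0,0,1]]]'

```text
clock: 24.1
position: [0.556, 0.0322, 0.1328]
tcp_rot: [-180.0, -0.0, 12.7]
contact_force: [1.4, -2.6, -1.7]
opening: 0.0162
finger_force: 69.9
```

Emit:
jog_arm --commands '[[[0,0,0.002,0,0,0,1],[0,0,0.004,0,0,0,1],[0,0,0.004,0,0,0,1]]]'

```text
clock: 24.4
position: [0.556, 0.0322, 0.1318]
tcp_rot: [-180.0, -0.0, 12.7]
contact_force: [1.9, -3.0, -1.1]
opening: 0.0161
finger_force: 69.9
```

Run:
```python
from h import *
s=bot.sense();print(s['clock'],s['position'],s['contact_force'])
S=snap('side','s6.png')
cv2.imwrite('pics/c6.png',cv2.resize(S[175:260,275:375],(800,600),interpolation=cv2.INTER_CUBIC))
```

```text
24.4 [0.55604068 0.03215771 0.1317927 ] [ 1.88746678 -2.99353741 -1.13729472]
```

View pics/c6.png

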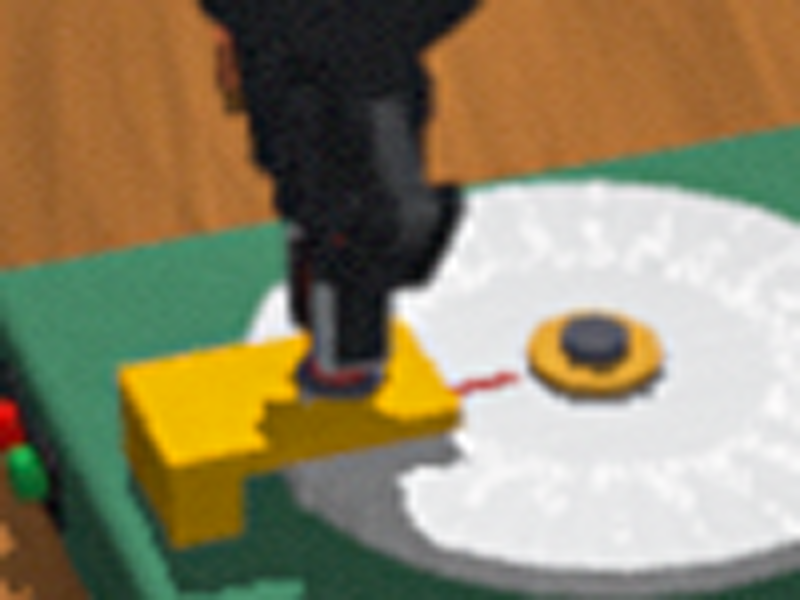

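The collar is nearly on the bracket (crop (340,380)) and the stripe points under it. I'll press a touch more until the collar seats.

Emit:
jog_arm --commands '[[[0,0,0.001,0,0,0,1],[0,0,0.002,0,0,0,1],[0,0,0.002,0,0,0,1]]]'

```text
clock: 24.75
position: [0.5561, 0.0321, 0.1315]
tcp_rot: [180.0, -0.0, 12.7]
contact_force: [1.1, -2.5, 1.7]
opening: 0.0163
finger_force: 70.0
```

Seated at a light 3–4 N. I'll release and retreat straight up.

Emit:
jog_arm --commands '[[[0,0,0,0,0,0,1],[0,0,0,0,0,0,1],[0,0,0,0,0,0,0.7],[0,0,0,0,0,0,0.5],[0,0,0,0,0,0,0.4],[0,0,0,0,0,0,0.4],[0,0,-0.05,0,0,0,0.4],[0,0,-0.15,0,0,0,0.4],[0,0,-0.3,0,0,0,0.4],[0,0,-0.4,0,0,0,0.4],[0,0,-0.4,0,0,0,0.4]]]'

```text
clock: 25.85
position: [0.5572, 0.0323, 0.2574]
tcp_rot: [179.9, -0.5, 12.7]
contact_force: [0.2, 0.0, -0.8]
opening: 0.0514
finger_force: 0.0
```

```bash
python3 - <<'E'
from h import *
s=bot.sense();print(s['clock'],s['position'],s['contact_force'],s['opening'])
S=snap('side','s7.png')
cv2.imwrite('pics/c7.png',cv2.resize(S[175:260,275:375],(800,600),interpolation=cv2.INTER_CUBIC))
E
python3 w.py
```

```text
25.85 [0.55716767 0.03225667 0.25737617] [ 0.22737502  0.04192982 -0.76649435] 0.05142167808318457
25.9 [0.55682602 0.03222984 0.25470714] [ 0.68770068 -0.0481018  -0.72427323] [179.96027159  -0.28997533  12.72299879]
[(25.9, 163.0, 20), (25.95, 163.2, 21), (26.0, 163.2, 21), (26.05, 163.7, 21), (26.1, 163.0, 20), (26.15, 163.0, 20), (26.2, 164.0, 21)]
rad/s 0.02914398428320032
[-0.05312948 -0.05620157 -0.0790398 ]
```

View pics/c7.png

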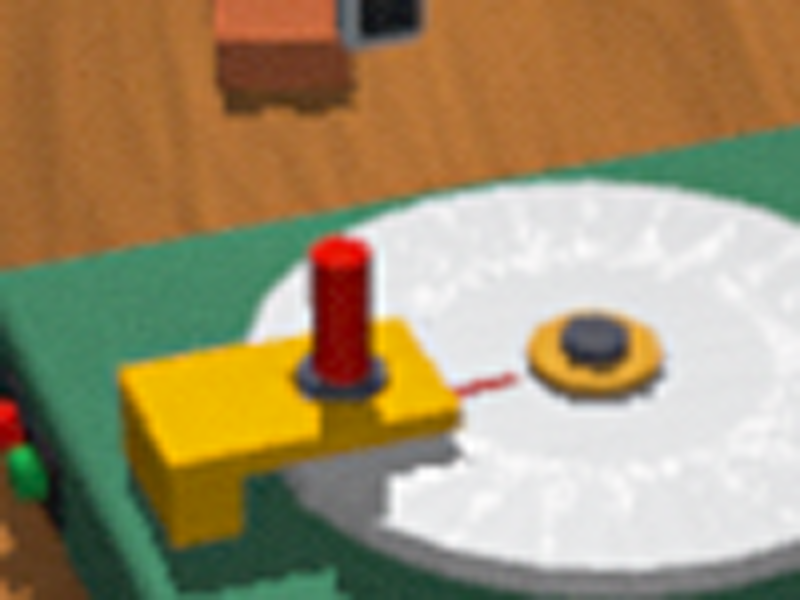

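The pin stands upright and seated (collar at crop (340,380)), the stripe hasn't moved and the gripper is clear. The 163° readings include pixels of the red handle. I'll hand the job in.

```bash
python3 -c "
from plant import bot
print(bot.close_job())"
```

```text
the job is handed in; nothing more can be done
None
```

The red pin braked the wheel to a creep of 0.2–0.35 rad/s, caught the hole and was pushed home; the last picture shows it upright in the bracket with the wheel stopped and the gripper clear, and I handed the job in at about 26 s (no verdict was returned).

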